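# Check a tablet bottle's mouth with the go / no-go gauge

### The arm

A 6-joint arm with a two-finger parallel gripper is mounted at the origin on the work surface. World frame = base frame: x ahead of the robot, y to its left, z up, the work surface at z = 0. Lengths are in m, angles in degrees, forces in N, time in s.
With the tool pointing down it reaches from about 0.25 to 0.725 m from the base axis. Payload 9.7 kg.
Tool frame: the origin (TCP) lies midway between the tips of the shut fingers; the grasp point (between the pads) lies 19 mm behind it; y points along the fingers, x is the direction in which the jaws open and shut, and the axes are right-handed (so a half turn about y gives the same grasp; the last joint's range is limited). The gripper opens to 85 mm and grips with 20 to 120 N. Pads are 22 mm wide; open, the fingers measure 114 mm over their backs; the gripper's body (76 mm by 85 mm) begins 54 mm behind the grasp point. The pads swing forward as they close: fully open they stand 13 mm farther back than shut.
Start: joints at [-74.255, 4.979, 10.078, 95.1, 0, 90], TCP at [0.149, -0.529, 0.231] pointing down, gripper open.
Joint ranges: [-179.16, 179.16], [-48.56, 103.87], [-65.8, 70.77], [-126.05, 130.52], [-82.76, 87.17], [-180, 180]. Speed limits (degrees/s): [127.2, 127.2, 147.25, 180, 180, 180].

### API

Orientations are given as [roll, pitch, yaw] about the fixed x, y, z axes, in that order (R = Rz(yaw) Ry(pitch) Rx(roll)).
In Python, from workcell import get_obs, camera, job_done gives the robot as it stands.
- The arm moves only by the tool play_rows, never from a script. Its argument "moves" is a list of rows, each a list of 3 entries, a list of its own where there are three numbers: the turn, a rotation vector about the tool's x, y, z in degrees, then the shift along the tool's x, y, z in m, then the opening in per cent of the stroke, from 0 (shut) to 100 (fully open). A call has exactly 5 rows; each row is the pose to reach, as a shift and turn from the pose commanded when the call began, along the tool's axes at that moment; what a row does not reach only later rows make up. A row lasts 1/10 s, in which the tool goes at most 50 mm and 8.59 degrees, less where a joint would pass 70% of its speed; a pose out of reach is approached as far as the arm can. A call with a gripper value outside its range is refused whole. The fingers move at their own pace and stop on an object; "grip_force" is the grip in N (left out, the last holds). Time passes only in rows, so rows that repeat a pose let the fingers close, or fill a call up. It gives the time, the measured TCP pose, the force and the opening at its end, in the units of the state.
- get_obs(): the state, without advancing time (a new reading comes with each control period).
- camera(name): name is "side" or "top" or "wrist"; returns a dict with "img" (420x560x3 uint8, red, green, blue), "fov_y" (degrees; the focal length in pixels is half the picture's height over the tangent of half this angle, whatever the lens; pixels are square), "cx", "cy" (the principal point, pixels), "world_from_camera" (4x4, takes a point from camera to world coordinates). Camera axes: x right, y up, looking along -z (the intrinsics and any distortion apply to the point x, -y, -z); pixel columns grow to the right and rows downward; lengths in m; the calibration is good to about 2 mm. A picture is of the moment at which its call begins. There is no depth.
- job_done(): hands the job in, once; it reports no verdict.
The state is a dict: "time": time; "q": joint angles; "qd": joint speeds; "joint_efforts": joint torques, N m; "ee_pos": TCP position; "tcp_rot": TCP orientation; "wrist_force": force on the tool from outside, world axes, zero at the start; "torque": the same for the moment, N m; "opening": finger opening in m.
Only numpy, scipy, OpenCV 4.12 (cv2) and the standard library are available. Lean on these libraries where they do the work, as an engineer would, in place of code of your own. Each camera call takes 0.05 s, during which the arm holds its last target.

### The job

Check the mouth of the open narrow-necked bottle in the round holder with the two-ended plug gauge that stands on the cutting board: put the gauge's go end (the plug with the tapered nose) down into the mouth until its shoulder is home on the rim, take it out, then set the no-go end (the broad flat disc) centrally down on the same mouth so that it bears on the rim, to confirm that it will not enter. Then stand the gauge upright on the cutting board again and let go; leave the capped bottle and the wide-mouthed pot where they are.

Things in the scene. Friction and masses are not known exactly. Their poses are not given: they have to be found in the camera images.
- gauge: Loose go / no-go gauge, 0.35 kg: a level aluminium bar 110 x 26 x 12 mm with a black handle standing up from its middle and two steel plugs pointing down from its ends, their axes 76 mm apart. It stands upright on the tips of both plugs and is 108 mm high. Origin midway between the plugs at the level of their tips; x runs along the bar from the go plug (x = -38 mm) to the no-go disc (x = +38 mm), z is up. Bar from 46 to 58 mm above the tips, handle from 58 to 108 mm.
- gauge_grip (a point): Centre of the gauge's handle, a black upright block 30 mm along the bar, 24 mm across it and 50 mm high, 83 mm above the plug tips. Same axes as the gauge. Can be gripped from above either way; fingers closing along the bar hold it most firmly.
- gauge_go (a point): Go end: point on the go plug's axis at the underside of its shoulder (a disc of 45 mm diameter, 6 mm thick). Below it the plug is 28 mm in diameter and 40 mm long, its last 16 mm tapering to 14 mm. 43 mm below and 38 mm along -x from gauge_grip. Same axes as the gauge.
- gauge_nogo (a point): No-go end: centre of the flat underside of the no-go disc, 56 mm in diameter and 16 mm thick, on an 18 mm stem. 83 mm below and 38 mm along +x from gauge_grip. Same axes as the gauge.
- bottle: White plastic bottle without a cap, fixed upright in a grey round holder (94 mm diameter, 8 mm high) that does not move. Body 74 mm in diameter, sloping in at 76 to 91 mm height to a neck of 44 mm outer diameter. Origin under the centre of the holder.
- bottle_mouth (a point): Centre of the bottle's mouth at rim height, 115 mm above the table. The bore is 36 mm in diameter and empty for more than 90 mm down; the rim is 4 mm wide.
- board: Green cutting board fixed on the table, 240 mm along its x, 300 mm along its y, 10 mm thick. Origin at the centre of its underside.
- capped: Bystander: white capped jar-shaped bottle, 74 mm in diameter, 118 mm high. Origin under its centre.
- pot: Bystander: open white pot with a wide mouth, 84 mm in diameter, 70 mm high. Origin under its centre.
There are look-alikes about, which are no part of the job. Leave any orange look-alike of the gauge alone.

How it is judged (in metres and radians):
On the way, in this order (a step that is already met when the one before it is completed fails the run):
1. the go end is fully in the mouth: its shoulder is within 8 mm of the rim and within 10 mm of the mouth's centre, the gauge upright within 10 degrees (horizontal distance between gauge_go and bottle_mouth below 0.01 m and z of gauge_go in the frame of bottle_mouth below 0.008 m and angle between gauge_go's own z axis and vertical below 0.175 rad), for 0.2 s.
2. the no-go end bears on the mouth (over 0.5 N) without entering: its face within 10 mm of the mouth's centre and 6 mm of rim height, gauge upright within 10 degrees (horizontal distance between gauge_nogo and bottle_mouth below 0.01 m and z of gauge_nogo in the frame of bottle_mouth between -0.006 and 0.006 m and contact force between gauge and bottle above 0.5 N and angle between gauge_nogo's own z axis and vertical below 0.175 rad), for 0.2 s.
At the end, for the whole second after the job is handed in: The gauge stands released and at rest on the cutting board, upright within 7 degrees, its handle over the board and its plug tips at board height within 6 mm (x of gauge_grip in the frame of board between -0.12 and 0.12 m and y of gauge_grip in the frame of board between -0.15 and 0.15 m and z of gauge_nogo in the frame of board between 0.004 and 0.016 m and angle between gauge's own z axis and vertical below 0.12 rad and linear speed of gauge below 0.02 m/s); the robot touches nothing.
It fails at once if the capped bottle or the wide-mouthed pot is moved by more than 30 mm (distance of any of capped, pot from where it was at the start of the episode above 0.03 m).
It also fails if it takes over 58 s, if anything falls off the work surface, if the arm or the gripper's body presses on something with over 40 N, if the wrist force passes 120 N, or if a joint passes its speed limit or range.

## Working session

There is one attempt and no reset: what is moved stays moved. The work goes in short steps, Python scripts to look and compute and a tool call to move; the robot and the scene stay as the last step left them, time stands still between calls to the robot, and variables do not carry over. Pictures are saved under pics/ and viewed, and the job is handed in when it is done.

Besides the shell and the picture viewer there is one more tool, called after "Emit:" as name([rows], argument=value, ...), one row to a line, values as JSON. play_rows: Moves the arm, as the interface text tells. Its arguments: {"type":"object","properties":{"moves":{"type":"array"},"grip_force":{"type":"number"}},"required":["moves"]}

```bash
ls; mkdir -p pics
python3 - <<'E'
from workcell import get_obs, camera
import cv2,json,numpy as np
o=get_obs();print(o)
for n in ["side","top","wrist"]:
    c=camera(n);cv2.imwrite(f"pics/{n}0.png",c["img"][:,:,::-1]);print(n,{k:c[k] for k in c if k!="img"})
E
```

```text
pics
{'time': 0.0, 'q': array([-7.42550591e+01,  5.01221773e+00,  1.00336758e+01,  9.50995521e+01,
        7.36802554e-05,  9.00012500e+01]), 'qd': array([-0.03544681, -0.00227604,  0.04526848,  0.11028463, -0.00459667,
        0.07675875]), 'joint_efforts': array([ 5.96560567e-04, -5.20393896e+01,  4.64795351e+01,  1.64106122e-02,
        9.34140462e-05, -3.07063303e-06]), 'ee_pos': array([ 0.14918271, -0.52913947,  0.23056538]), 'tcp_rot': array([-8.99999280e+01,  7.80939919e-02, -7.42563090e+01]), 'wrist_force': array([-0.51373489,  0.38803904, -0.39951381]), 'torque': array([-0.00497355, -0.01615417, -0.00250657]), 'opening': 0.08527336197870834}
side {'fov_y': 49.1351058182939, 'cx': 276.65992538191784, 'cy': 210.8822884552147, 'world_from_camera': array([[-0.68633659,  0.38711836, -0.61569591, -0.16302408],
       [-0.72682484, -0.33501338,  0.59957626,  0.55839411],
       [ 0.02584061,  0.85901421,  0.51129918,  0.61414475],
       [ 0.        ,  0.        ,  0.        ,  1.        ]])}
top {'fov_y': 48.99234408195081, 'cx': 281.7162568163428, 'cy': 206.91300380527153, 'world_from_camera': array([[-1.43842102e-02,  9.92787098e-01, -1.19024671e-01,
         3.46376531e-01],
       [-9.99895912e-01, -1.41483296e-02,  2.82658972e-03,
        -4.99221762e-02],
       [ 1.12220154e-03,  1.19052940e-01,  9.92887274e-01,
         1.17264856e+00],
       [ 0.00000000e+00,  0.00000000e+00,  0.00000000e+00,
         1.00000000e+00]])}
wrist {'fov_y': 63.597751344418995, 'cx': 273.3036646538093, 'cy': 208.2002040558767, 'world_from_camera': array([[ 0.27156601,  0.92482464,  0.26636684,  0.21685174],
       [-0.96241883,  0.26135268,  0.07378866, -0.51061454],
       [-0.00137412, -0.27639495,  0.96104315,  0.37443436],
       [ 0.        ,  0.        ,  0.        ,  1.        ]])}
```

View pics/side0.png

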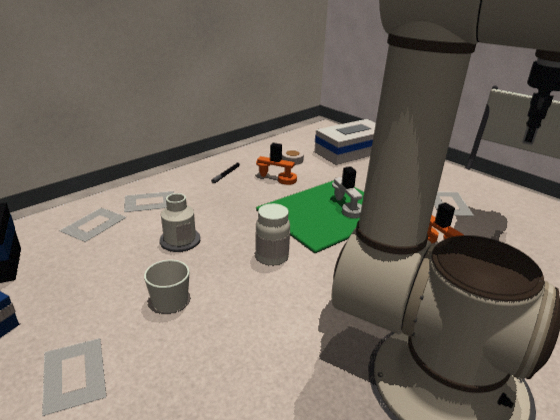

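View pics/top0.png

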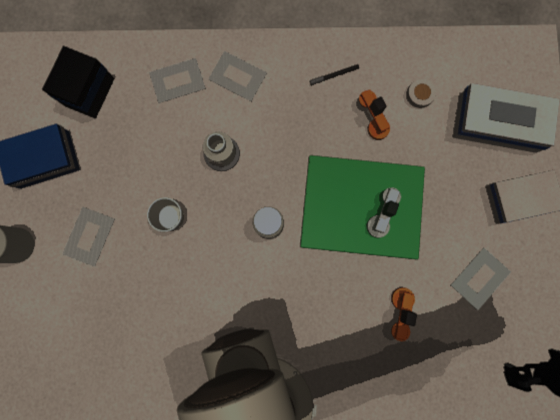

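View pics/wrist0.png

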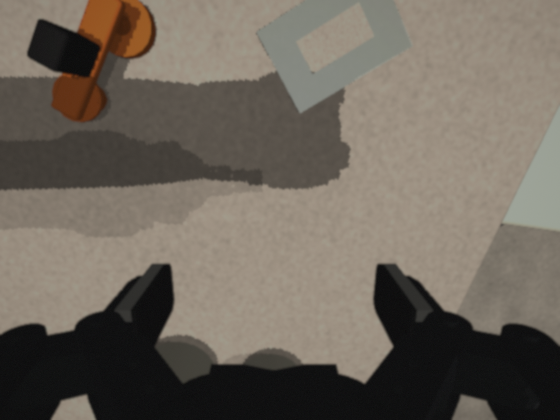

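Candidates, by top-view pixel:
- **Gauge:** grey at (384,212), on the board; orange look-alikes at (375,114) and (404,314), both off it.
- **Open bottle:** narrow neck in a round holder at (217,145); capped jar at (267,222) and wide pot at (166,214).

I choose the grey gauge and the bottle at (217,145), and check both in a close crop.

Run:
```python
import cv2,numpy as np
t=cv2.imread("pics/top0.png");s=cv2.imread("pics/side0.png")
a=cv2.resize(t[170:250,340:440],None,fx=4,fy=4,interpolation=2)
b=cv2.resize(t[115:185,180:260],(400,350),interpolation=2)
c=cv2.resize(s[160:225,320:390],(400,371),interpolation=2)
d=cv2.resize(s[190:255,150:220],(400,371),interpolation=2)
o=np.zeros((600,800,3),np.uint8)
o[:300,:400]=a[:300];o[:300,400:]=b[:300];o[300:,:400]=c[:300];o[300:,400:]=d[:300]
cv2.imwrite("pics/crop0.png",o)
```

```text
(no output)
```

View pics/crop0.png

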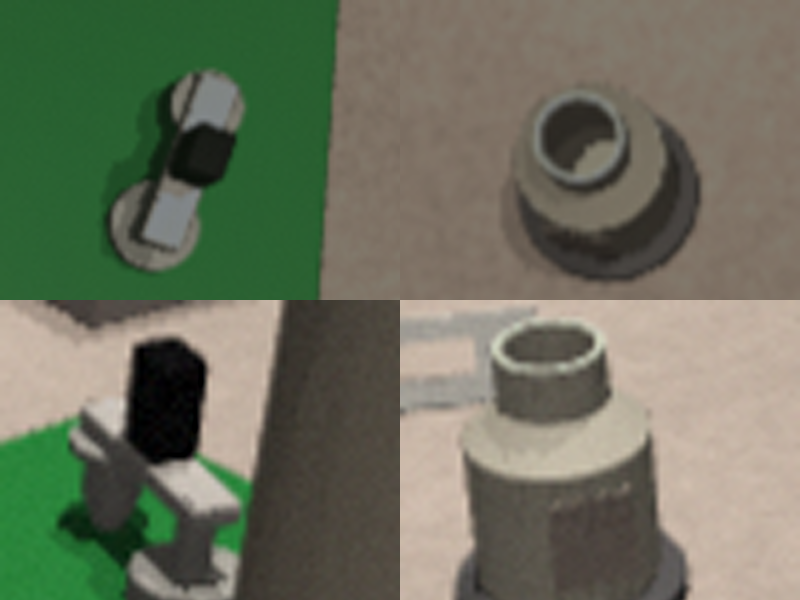

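```bash
cat > h.py <<'E'
import numpy as np,cv2
from workcell import camera,get_obs
from scipy.spatial.transform import Rotation as R
def ray(c,u,v):
    f=210/np.tan(np.radians(c["fov_y"]/2));T=c["world_from_camera"]
    d=np.array([(u-c["cx"])/f,-(v-c["cy"])/f,-1.0]);return T[:3,3],T[:3,:3]@d
def plane(c,u,v,z):
    o,d=ray(c,u,v);return o+d*(z-o[2])/d[2]
def proj(c,p):
    f=210/np.tan(np.radians(c["fov_y"]/2));T=c["world_from_camera"];q=T[:3,:3].T@(np.array(p)-T[:3,3])
    return c["cx"]+f*q[0]/-q[2],c["cy"]-f*q[1]/-q[2]
def two(c1,p1,c2,p2):
    o1,d1=ray(c1,*p1);o2,d2=ray(c2,*p2);d1=d1/np.linalg.norm(d1);d2=d2/np.linalg.norm(d2)
    A=np.stack([d1,-d2],1);t=np.linalg.lstsq(A,o2-o1,rcond=None)[0];a=o1+d1*t[0];b=o2+d2*t[1];return (a+b)/2,np.linalg.norm(a-b)
def tool():
    o=get_obs();return o["ee_pos"],R.from_euler("xyz",o["tcp_rot"],degrees=True)
E
python3 - <<'E'
from h import *
t=camera("top");s=camera("side")
for n,c in(("t",t),("s",s)):
    print(n,c["img"][140:150:3,205:235:3].sum(2) if n=="t" else 0)
# bar edges
for p in [(200,72),(238,80),(140,240),(180,250),(213,75),(160,245)]:
    print(p,plane(t,340+p[0]/4,170+p[1]/4,0.068))
# rim ellipse top guess: crop center (581,138) -> 
print("rim t",plane(t,180+(581-400)/5,115+138/5,.115))
# side rim center (550,346)
sc=(150+(550-400)*70/400,190+(348-300)*65/371)
print("rim s",plane(s,*sc,.115))
# sizes: rim left/right in top
print(plane(t,180+(532-400)/5,115+138/5,.115)-plane(t,180+(632-400)/5,115+138/5,.115))
_,r=tool();print(r.as_matrix())
for n,p in dict(board=(363,208),capped=(267,222),pot=(166,214)).items(): print(n,plane(t,*p,dict(board=.01,capped=.118,pot=.07)[n]))
print(plane(t,180,150,0))
E
```

```text
t [[300 237 122 121 135 141 340 307 322 224]
 [290 226 120 155 162 296 350 301 325 256]
 [279 337 150 151 351 364 318 305 329 338]
 [282 260 336 269 375 337 136 334 331 236]]
s 0
(200, 72) [ 0.52127205 -0.31646177  0.068     ]
(238, 80) [ 0.51603759 -0.3392984   0.068     ]
(140, 240) [ 0.41980614 -0.27613227  0.068     ]
(180, 250) [ 0.41346218 -0.29989037  0.068     ]
(213, 75) [ 0.51931929 -0.32426989  0.068     ]
(160, 245) [ 0.41663317 -0.28801502  0.068     ]
rim t [0.62757465 0.09883847 0.115     ]
rim s [0.62188616 0.10356264 0.115     ]
[0.00066209 0.04699191 0.        ]
[[ 2.71407787e-01 -1.60381471e-04  9.62464434e-01]
 [-9.62464259e-01  5.81148923e-04  2.71407834e-01]
 [-6.02863957e-04 -9.99999818e-01  3.36690991e-06]]
board [ 0.48002813 -0.259673    0.01      ]
capped [ 0.43840799 -0.01864341  0.118     ]
pot [0.46536303 0.22539553 0.07      ]
[0.63976235 0.20907426 0.        ]
```

Emit:
play_rows([
  [[0,-8,0],[-0.02,-0.005,0.045],100],
  [[0,-16,0],[-0.035,-0.01,0.09],100],
  [[0,-24,0],[-0.05,-0.015,0.135],100],
  [[0,-32,0],[-0.065,-0.02,0.18],100],
  [[0,-40,0],[-0.08,-0.02,0.225],100],
])

```text
time: 0.75
ee_pos: [0.3455, -0.3901, 0.2521]
tcp_rot: [-90.0, -0.1, -33.9]
wrist_force: [-0.4, -1.3, -0.1]
opening: 0.0853
```

```bash
cat >> h.py <<'E'
def go(p,xang):
    "shift/turn to reach TCP p with tool down and tool x heading xang deg"
    e,r=tool();M=r.as_matrix()
    x=np.radians(xang);X=np.array([np.cos(x),np.sin(x),0]);Y=np.array([0,0,-1.]);G=np.stack([X,Y,np.cross(X,Y)],1)
    print("shift",np.round(M.T@(np.array(p)-e),4),"turn",np.round(R.from_matrix(M.T@G).as_rotvec(degrees=True),2),"ee",np.round(e,4))
E
python3 -c "
from h import *
go([.468,-.308,.24],-21.4)"
```

```text
shift [0.0558 0.0121 0.1366] turn [  0.03 -12.54   0.07] ee [ 0.3455 -0.3901  0.2521]
```

Emit:
play_rows([
  [[0,-6.5,0],[0.02,0,0.03],100],
  [[0,-12.5,0],[0.035,0,0.06],100],
  [[0,-12.5,0],[0.05,0,0.075],100],
  [[0,-12.5,0],[0.056,0,0.075],100],
  [[0,-12.5,0],[0.056,0,0.075],100],
])

```text
time: 1.25
ee_pos: [0.4329, -0.361, 0.2507]
tcp_rot: [-90.0, 0.1, -21.7]
wrist_force: [-0.3, 0.1, -0.2]
opening: 0.0857
```

```bash
python3 -c "
from h import *
import pickle
c=camera('wrist');cv2.imwrite('pics/wrist1.png',c['img'][:,:,::-1]);pickle.dump(c,open('w1.pkl','wb'))
go([.468,-.308,.24],-21.4)"
```

```text
shift [0.0135 0.0109 0.0626] turn [-0.   -0.37 -0.05] ee [ 0.4322 -0.3611  0.2509]
```

View pics/wrist1.png

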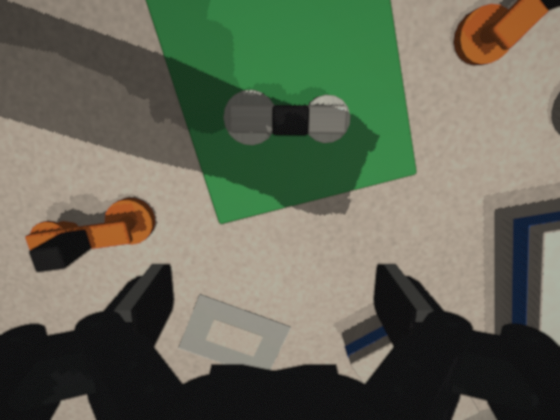

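The gauge lies almost level in the picture: handle at (290,120), no-go disc at (250,117), go shoulder at (325,119).

Run:
```python
from h import *
import pickle
c=pickle.load(open('w1.pkl','rb'));im=c['img'].astype(int)
g=(im.sum(2)<75).astype(np.uint8); g[:95]=0;g[145:]=0;g[:,:262]=0;g[:,320:]=0
cs,_=cv2.findContours(g,0,2);k=max(cs,key=cv2.contourArea);print(cv2.boundingRect(k),cv2.minAreaRect(k))
x,y,w,h=cv2.boundingRect(k)
a=plane(c,x,y,.118);b=plane(c,x+w,y+h,.118);print(a,b,(a+b)/2)
# nongreen mask -> gauge outline
hsv=cv2.cvtColor(c['img'],cv2.COLOR_RGB2HSV);m=((hsv[...,1]<90)&(hsv[...,2]>40)).astype(np.uint8)
m[:85]=0;m[155:]=0;m[:,:215]=0;m[:,360:]=0
cs,_=cv2.findContours(m,0,2)
for q in cs:
    if cv2.contourArea(q)>300:
        (u,v),r=cv2.minEnclosingCircle(q);print(cv2.boundingRect(q),u,v,r)
cv2.imwrite("pics/w1c.png",cv2.resize(c['img'][85:155,215:360,::-1],None,fx=5,fy=5,interpolation=2))
```

```text
(273, 105, 34, 30) ((289.5, 119.5), (29.0, 33.0), 90.0)
[ 0.46025441 -0.29190707  0.118     ] [ 0.47702061 -0.3232845   0.118     ] [ 0.46863751 -0.30759579  0.118     ]
(307, 94, 44, 50) 326.4230651855469 118.42308044433594 24.897829055786133
(223, 89, 52, 57) 250.23809814453125 116.95237731933594 28.183378219604492
```

View pics/w1c.png

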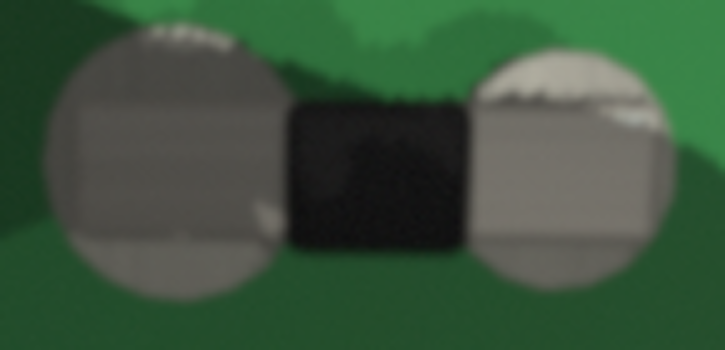

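Run:
```python
from h import *
import pickle
c=pickle.load(open('w1.pkl','rb'))
L=plane(c,215+77/5,85+170/5,.068);Rr=plane(c,215+652/5,85+169/5,.068);d=Rr-L
print(L,Rr,np.linalg.norm(d),np.degrees(np.arctan2(d[1],d[0])),(L+Rr)/2)
print(plane(c,215+380/5,85+176/5,.118))
go([.4687,-.3077,.16],np.degrees(np.arctan2(d[1],d[0])))
```

```text
[ 0.41892491 -0.28803665  0.068     ] [ 0.51859958 -0.32751858  0.068     ] 0.10720943482441425 -21.608911130280926 [ 0.46876224 -0.30777761  0.068     ]
[ 0.46921836 -0.30784617  0.118     ]
shift [0.0141 0.0909 0.0631] turn [-0.   -0.16 -0.05] ee [ 0.4322 -0.3611  0.2509]
```

Emit:
play_rows([
  [[0,0,0],[0.007,0.01,0.03],100],
  [[0,0,0],[0.0141,0.02,0.0631],100],
  [[0,0,0],[0.0141,0.045,0.0631],100],
  [[0,0,0],[0.0141,0.06,0.0631],100],
  [[0,0,0],[0.0141,0.06,0.0631],100],
])

```text
time: 1.8
ee_pos: [0.4674, -0.3074, 0.1894]
tcp_rot: [-90.0, 0.2, -21.8]
wrist_force: [-1.1, 0.7, 0.0]
opening: 0.0855
```

```bash
python3 -c "
from h import *
c=camera('wrist');cv2.imwrite('pics/wrist2.png',c['img'][:,:,::-1])
print(proj(c,[.469,-.3077,.118]))
go([.469,-.3077,.077],-21.6)"
```

```text
(np.float64(275.66787001833217), np.float64(219.41323922804958))
shift [0.0012 0.114  0.0004] turn [-0.01 -0.23 -0.08] ee [ 0.4679 -0.3077  0.191 ]
```

View pics/wrist2.png

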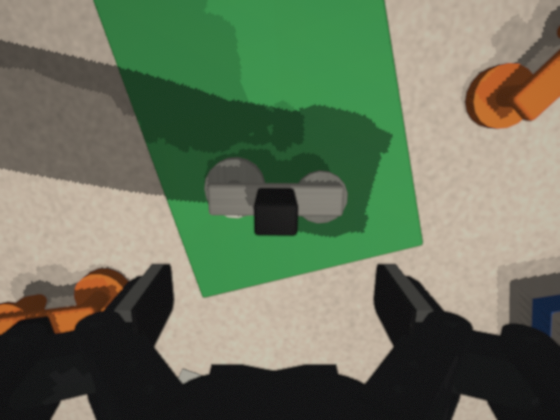

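Handle top at (276,219), as predicted and centred between the fingers. I go down.

Emit:
play_rows([
  [[0,0,0],[0.001,0.035,0],100],
  [[0,0,0],[0.001,0.07,0],100],
  [[0,0,0],[0.001,0.095,0],100],
  [[0,0,0],[0.001,0.112,0],100],
  [[0,0,0],[0.001,0.112,0],100],
])

```text
time: 2.35
ee_pos: [0.4688, -0.308, 0.0782]
tcp_rot: [-90.0, 0.1, -21.8]
wrist_force: [-0.6, 0.1, -0.1]
opening: 0.0855
```

Emit:
play_rows([
  [[0,0,0],[0,0,0],25],
  [[0,0,0],[0,0,0],0],
  [[0,0,0],[0,0,0],0],
  [[0,0,0],[0,0,0],0],
  [[0,0,0],[0,0,0],0],
], grip_force=60)

```text
time: 2.85
ee_pos: [0.4702, -0.308, 0.0802]
tcp_rot: [-90.0, -0.1, -21.8]
wrist_force: [-1.8, 0.3, 5.8]
opening: 0.0291
```

Emit:
play_rows([
  [[0,0,0],[0,0,0],0],
  [[0,0,0],[0,0,0],0],
  [[0,0,0],[0,0,0],0],
  [[0,0,0],[0,0,0],0],
  [[0,0,0],[0,0,0],0],
])

```text
time: 3.35
ee_pos: [0.4702, -0.308, 0.0802]
tcp_rot: [-90.0, -0.1, -21.8]
wrist_force: [-2.1, 0.6, 5.4]
opening: 0.0291
```

Emit:
play_rows([
  [[0,0,0],[0,-0.02,0],0],
  [[0,0,0],[0,-0.05,0],0],
  [[0,0,0],[0,-0.085,0],0],
  [[0,0,0],[0,-0.12,0],0],
  [[0,0,0],[0,-0.15,0],0],
])

```text
time: 3.85
ee_pos: [0.47, -0.3077, 0.2307]
tcp_rot: [-90.0, -0.0, -21.7]
wrist_force: [0.3, -0.4, -3.1]
opening: 0.0299
```

```bash
python3 -c "
from h import *
c=camera('wrist');cv2.imwrite('pics/wrist3.png',c['img'][:,:,::-1])
c=camera('side');cv2.imwrite('pics/side3.png',c['img'][:,:,::-1])
e,r=tool();print(e,proj(c,e))
go([.568,.124,.265],-21.6)
print(get_obs())"
```

```text
[ 0.47106361 -0.30843916  0.23334198] (np.float64(353.57775268125033), np.float64(124.08788627772886))
shift [-0.07   -0.0325  0.4375] turn [ 0.06 -0.15  0.33] ee [ 0.4711 -0.3084  0.2333]
{'time': 3.95, 'q': array([-3.32174635e+01,  6.49845109e+00,  1.19510210e+01,  9.51200383e+01,
        3.58795128e-03,  7.85328874e+01]), 'qd': array([ 0.07086906,  1.02292177, -5.48894695, -3.69480727,  0.03580648,
       -0.01173843]), 'joint_efforts': array([-1.12842882e-02, -5.37544370e+01,  4.81502581e+01,  1.18052144e+00,
       -4.15097340e-03,  3.93278515e-04]), 'ee_pos': array([ 0.47106361, -0.30843916,  0.23334198]), 'tcp_rot': array([-90.06259349,  -0.32660724, -21.75016207]), 'wrist_force': array([-0.19712215, -0.38339813, -3.74291909]), 'torque': array([ 0.01018839, -0.02176797,  0.00381644]), 'opening': 0.029016084154931954}
```

View pics/wrist3.png

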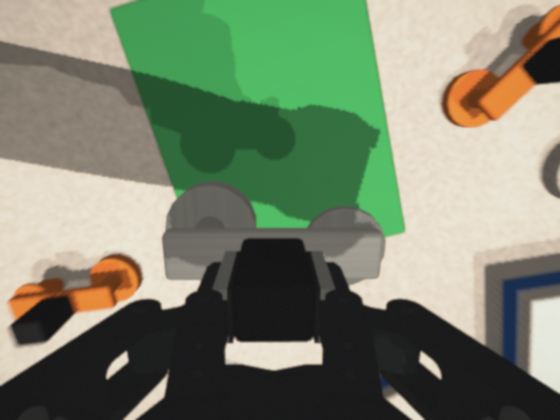

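View pics/side3.png

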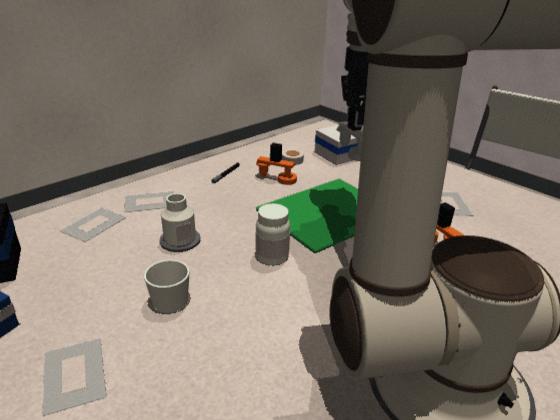

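```bash
python3 -c "
from h import *
go([.553,.022,.265],-21.6)"
```

```text
shift [-0.0462 -0.0323  0.3372] turn [ 0.06 -0.15  0.33] ee [ 0.4711 -0.3084  0.2333]
```

Emit:
play_rows([
  [[0,0,0],[-0.003,-0.01,0.025],0],
  [[0,0,0],[-0.01,-0.02,0.07],0],
  [[0,0,0],[-0.016,-0.032,0.115],0],
  [[0,0,0],[-0.022,-0.032,0.16],0],
  [[0,0,0],[-0.028,-0.032,0.205],0],
])

```text
time: 4.45
ee_pos: [0.5201, -0.1053, 0.26]
tcp_rot: [-90.0, 0.1, -21.8]
wrist_force: [1.2, -0.1, -2.9]
opening: 0.0294
```

Emit:
play_rows([
  [[0,0,0],[-0.006,0,0.045],0],
  [[0,0,0],[-0.012,0,0.085],0],
  [[0,0,0],[-0.016,0,0.12],0],
  [[0,0,0],[-0.018,0,0.132],0],
  [[0,0,0],[-0.018,0,0.132],0],
])

```text
time: 4.95
ee_pos: [0.5521, 0.0237, 0.2596]
tcp_rot: [-90.0, 0.1, -21.6]
wrist_force: [-0.2, -0.5, -3.9]
opening: 0.0292
```

```bash
python3 -c "
from h import *
import pickle
c=camera('wrist');cv2.imwrite('pics/wrist4.png',c['img'][:,:,::-1]);pickle.dump(c,open('w4.pkl','wb'))
s=camera('side');cv2.imwrite('pics/side4.png',s['img'][:,:,::-1]);pickle.dump(s,open('s4.pkl','wb'))
e,r=tool();pickle.dump((e,r.as_matrix()),open('t4.pkl','wb'));print(e)
go([.590,.115,.265],-21.6)"
```

```text
[0.55191765 0.02175977 0.26035676]
shift [ 0.0008 -0.0047  0.1007] turn [ 0.06 -0.14 -0.07] ee [0.5519 0.0218 0.2604]
```

View pics/wrist4.png

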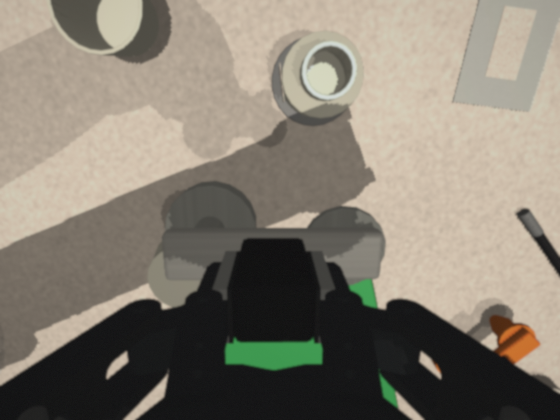

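View pics/side4.png

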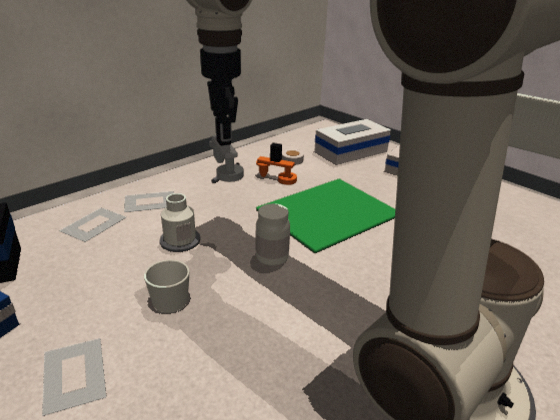

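Rim ring at (329,71), go shoulder at (346,240), no-go disc at (210,220). Next I fit the rim and cross-check where the shoulder circle should appear.

Run:
```python
from h import *
import pickle
c=pickle.load(open('w4.pkl','rb'));e,M=pickle.load(open('t4.pkl','rb'))
im=c['img'];im2=cv2.resize(im[20:130,270:390],None,fx=6,fy=6,interpolation=2)
go_=e+M[:,0]*.038;
# expected outlines
big=im[:,:,::-1].copy()
def circ(ctr,r,col):
    p=[proj(c,np.array(ctr)+r*np.array([np.cos(a),np.sin(a),0])) for a in np.linspace(0,6.28,60)]
    cv2.polylines(big,[np.int32(np.round(np.array(p)*8))],True,col,1,shift=3)
    return np.array(p)
tip=e[2]-.070
s=circ([go_[0],go_[1],tip+.046],.0225,(0,0,255));n=e-M[:,0]*.038;circ([n[0],n[1],tip+.016],.028,(255,0,0))
for g in [(.6255,.101)]: circ([*g,.115],.022,(0,255,0));circ([*g,.115],.018,(0,255,0))
# rim: brightest ring
hsv=cv2.cvtColor(im,cv2.COLOR_RGB2HSV)
v=hsv[...,2].astype(int)
print(v[71,290:370:2]);print(v[30:115:2,329])
cv2.imwrite("pics/w4o.png",cv2.resize(big[10:290,130:410],(800,600) if 0 else (600,600),interpolation=2))
cv2.imwrite("pics/w4r.png",im2[:,:,::-1])
```

```text
[192 182 175 176 166 120 178 216 201 208 215 215 215 214 214 214 214 214
 213 213 214 213 194 126 108 108 106  89  84  84  95 172 215 198 189 190
 191 204 207 207]
[200 187 186 187 186 186 212 206 133  90  88  96 107 108 108 109 117 163
 208 214 214 214 214 214 214 214 214 215 214 215 214 205 179 214 203 158
 181 145 123 123 122 123 122]
```

View pics/w4o.png

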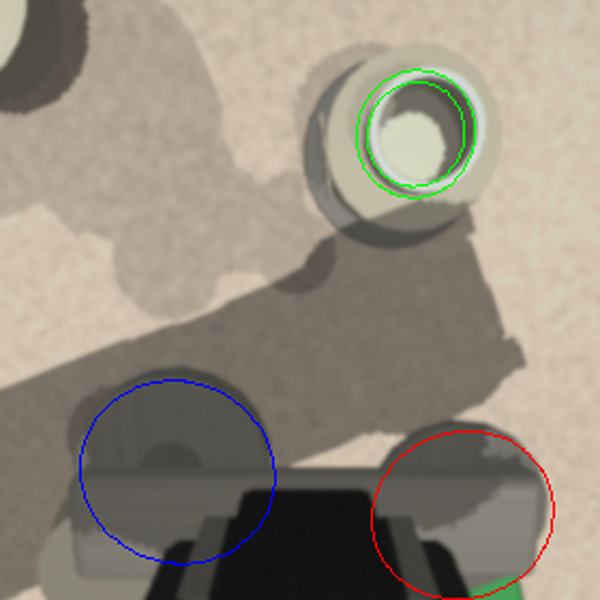

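Run:
```python
import pickle,cv2
import numpy as np
c=pickle.load(open('w4.pkl','rb'));im=c['img'][:,:,::-1]
a=cv2.resize(im[175:300,150:400],None,fx=3.2,fy=3.2,interpolation=2)
a=cv2.convertScaleAbs(a,alpha=1.6,beta=0)
b=cv2.resize(im[35:110,285:375],None,fx=2.4*2,fy=2.4*2,interpolation=2)[:200*2]
cv2.imwrite("pics/z4a.png",a);cv2.imwrite("pics/z4b.png",cv2.resize(im[30:120,270:390],None,fx=6,fy=6,interpolation=2))
```

```text
(no output)
```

View pics/z4a.png

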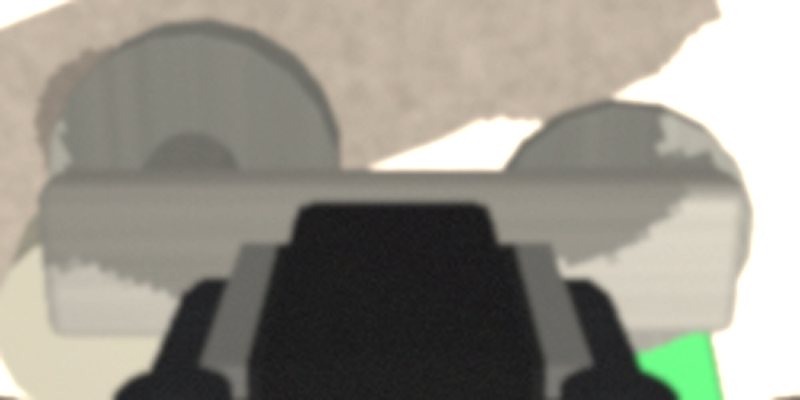

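View pics/z4b.png

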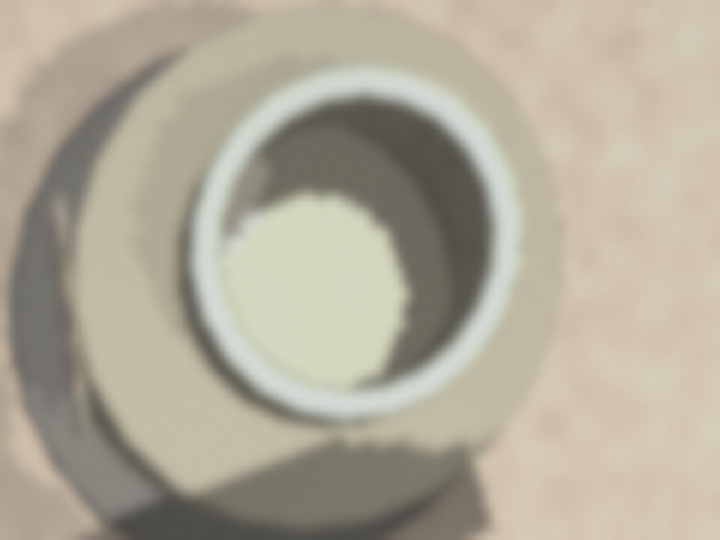

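Run:
```python
from h import *
import pickle
from scipy.optimize import least_squares
c=pickle.load(open('w4.pkl','rb'));e,M=pickle.load(open('t4.pkl','rb'))
W=c['world_from_camera'];rel=np.eye(4);rel[:3,:3]=M;rel[:3,3]=e
print("cam in tool",np.round((np.linalg.inv(rel)@W),4).tolist())
c0=pickle.load(open('w1.pkl','rb'))
X,Z=M[:,0],M[:,2];up=np.array([0,0,1.])
# origin O = tool axis at tips
obs=[((43,183),(-55,13,58)),((743,183),(55,13,58)),((54,331),(-55,-13,58)),((733,329),(55,-13,58))]
# disc top point (tool z extreme), right extreme
obs+=[((203,28),(-38,28,16))]
obs+=[((612,102),(38,22.5,46))]
def P(d,q): x,z,h=np.array(q)/1000; return e-up*.07+d+X*x+Z*z+up*h
def f(d,sel=range(6)):
    r=[]
    for i in sel:
        (u,v),q=obs[i];a=proj(c,P(d,q));r+=[a[0]-(150+u/3.2),a[1]-(175+v/3.2)]
    return np.array(r)
for sel in (range(4),range(6)):
    s=least_squares(f,[0,0,0],args=(sel,));print(np.round(s.x*1000,1),"tool x,z:",np.round([X@s.x*1000,Z@s.x*1000],1),np.round(s.fun,1))
m=plane(c,329.3,70.3,.115);print("mouth",m)
```

```text
cam in tool [[1.0, -0.0028, 0.0005, -0.0003], [0.0012, 0.2761, -0.9611, -0.143], [0.0025, 0.9611, 0.2761, 0.0717], [0.0, 0.0, 0.0, 1.0]]
[-0.3  0.7 -4.8] tool x,z: [-0.5  0.6] [-0.3 -0.8  0.6 -0.2  0.6 -0.1 -0.9  1.1]
[-0.5  0.5 -5.8] tool x,z: [-0.7  0.3] [ 0.1 -0.9 -0.3 -0.3  1.  -0.5 -1.7  0.7 -2.6  0.9  3.2  0.3]
mouth [0.63032005 0.10099942 0.115     ]
```

```bash
python3 -c "
from h import *
go([.595,.1157,.235],-21.6)"
```

```text
shift [0.0053 0.0252 0.1032] turn [ 0.06 -0.14 -0.07] ee [0.5519 0.0218 0.2604]
```

Emit:
play_rows([
  [[0,0,0],[0.001,0,0.03],0],
  [[0,0,0],[0.003,0,0.07],0],
  [[0,0,0],[0.0053,0.01,0.09],0],
  [[0,0,0],[0.0053,0.02,0.103],0],
  [[0,0,0],[0.0053,0.025,0.103],0],
])

```text
time: 5.55
ee_pos: [0.5952, 0.116, 0.2339]
tcp_rot: [-90.1, 0.1, -21.7]
wrist_force: [-0.2, -0.4, -4.0]
opening: 0.0293
```

Emit:
play_rows([
  [[0,0,0],[0,0,0],0],
  [[0,0,0],[0,0,0],0],
  [[0,0,0],[0,0,0],0],
  [[0,0,0],[0,0,0],0],
  [[0,0,0],[0,0,0],0],
])

```text
time: 6.05
ee_pos: [0.5953, 0.1156, 0.2368]
tcp_rot: [-90.0, -0.0, -21.8]
wrist_force: [-0.2, 0.4, -3.4]
opening: 0.0295
```

```bash
cat > look.py <<'E'
from h import *
import sys
n=sys.argv[1]
out=np.zeros((600,800,3),np.uint8)
e,r=tool();print(np.round(e,4),r.as_euler('xyz',degrees=True).round(2),get_obs()["wrist_force"].round(1))
import pickle
C={k:camera(k) for k in("wrist","side","top")};pickle.dump((C,e,r.as_matrix()),open(n+'.pkl','wb'))
G=[float(a) for a in sys.argv[2:4]]
def crop(c,w,h):
    u,v=proj(c,[G[0],G[1],.15]);u=int(np.clip(u,w//2,560-w//2));v=int(np.clip(v,h//2,420-h//2));x0,y0=u-w//2,v-h//2
    print("crop",x0,y0);return c["img"][y0:y0+h,x0:x0+w,::-1]
out[:300,:400]=cv2.resize(C["wrist"]["img"][:,:,::-1],(400,300))
out[:300,400:]=cv2.resize(crop(C["top"],100,75),(400,300),interpolation=2)
out[300:,:400]=cv2.resize(crop(C["side"],100,75),(400,300),interpolation=2)
out[300:,400:]=cv2.convertScaleAbs(cv2.resize(C["wrist"]["img"][150:300,200:400,::-1],(400,300),interpolation=2),alpha=1.6)
cv2.imwrite(f"pics/{n}.png",out)
E
python3 look.py l5 .628 .101
```

```text
[0.5953 0.1156 0.2368] [-8.998e+01 -3.000e-02 -2.178e+01] [-0.2  0.4 -3.4]
crop 163 101
crop 124 145
```

View pics/l5.png

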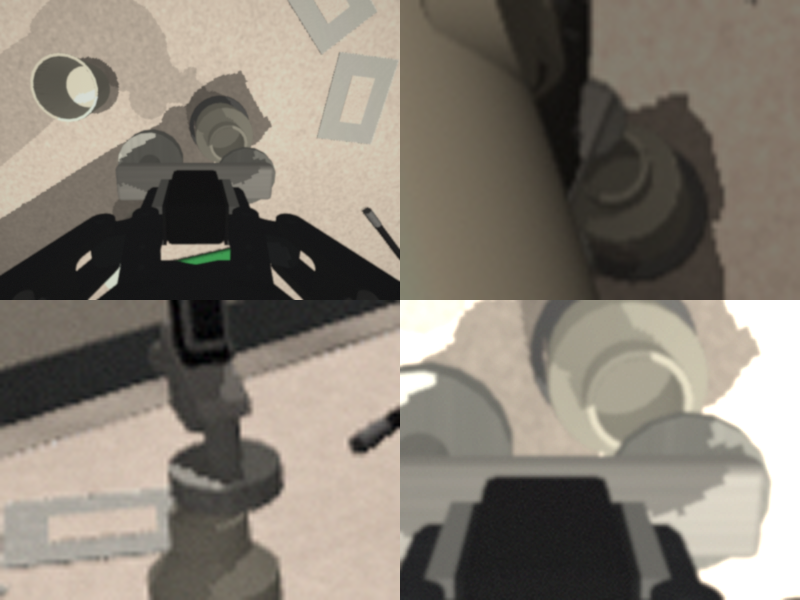

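Run:
```python
from h import *
import pickle
C,e,M=pickle.load(open('l5.pkl','rb'));c=C['wrist'];im=c['img']
cv2.imwrite("pics/l5z.png",cv2.convertScaleAbs(cv2.resize(im[160:240,260:360,::-1],None,fx=7,fy=7,interpolation=2),alpha=1.5))
print(proj(c,[.6295,.101,.115]),plane(c,321,199,.115))
```

```text
(np.float64(318.75581539140467), np.float64(201.64642374888913)) [0.63193279 0.10241492 0.115     ]
```

View pics/l5z.png

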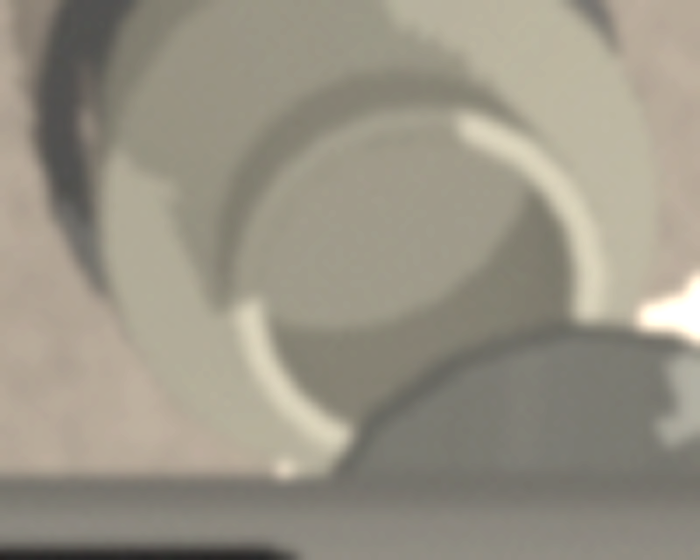

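Run:
```python
import pickle,cv2
C,e,M=pickle.load(open('l5.pkl','rb'));im=C['wrist']['img'][:,:,::-1]
cv2.imwrite("pics/l5a.png",cv2.convertScaleAbs(cv2.resize(im[210:290,155:285],None,fx=6,fy=6,interpolation=2),alpha=1.6))
cv2.imwrite("pics/l5b.png",cv2.convertScaleAbs(cv2.resize(im[200:290,270:400],None,fx=6,fy=6,interpolation=2),alpha=1.3))
```

```text
(no output)
```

View pics/l5a.png

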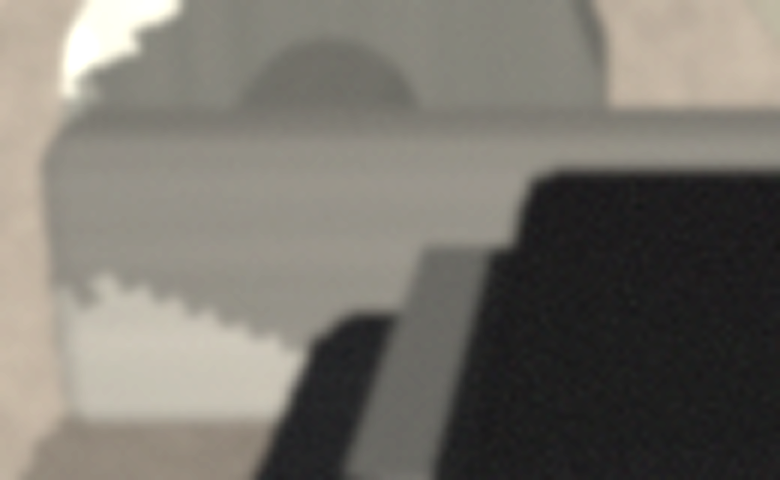

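View pics/l5b.png

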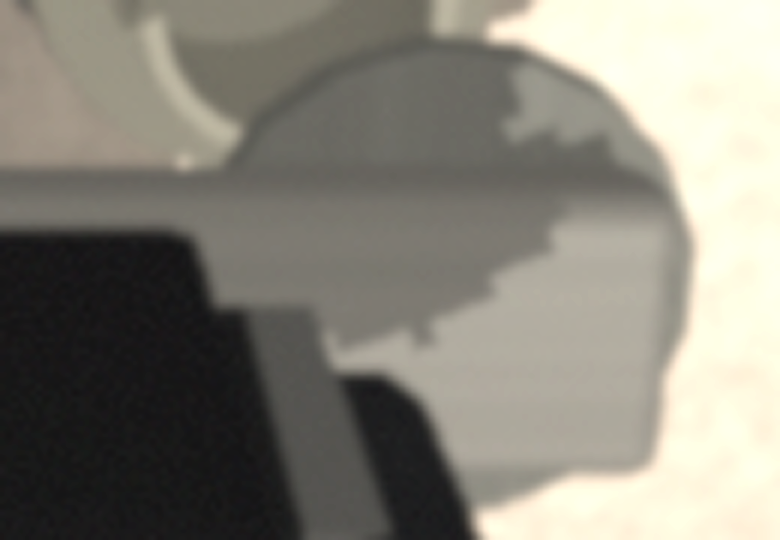

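Run:
```python
from h import *
import pickle
from scipy.optimize import least_squares
C,e,M=pickle.load(open('l5.pkl','rb'));c=C['wrist']
X,Z=M[:,0],M[:,2];up=np.array([0,0,1.])
obs=[((162.2,235),(-55,13,58)),((382.5,235.8),(55,13,58)),((167,280),(-55,-13,58)),((379.2,278.5),(55,-13,58)),((345,207.3),(38,22.5,46)),((385,243.3),(60.5,0,46))]
def P(d,q): x,z,h=np.array(q)/1000; return e-up*.07+d+X*x+Z*z+up*h
def f(d,sel=range(6)):
    r=[]
    for i in sel:
        (u,v),q=obs[i];a=proj(c,P(d,q));r+=[a[0]-u,a[1]-v]
    return np.array(r)
for sel in (range(4),range(6)):
    s=least_squares(f,[0,0,0],args=(sel,));print(np.round(s.x*1000,1),"tool x,z:",np.round([X@s.x*1000,Z@s.x*1000],1),np.round(s.fun,1))
    m=plane(c,319.8,201.7,.115); g=P(s.x,(38,0,40)); print(g,m,"err mouth-go tool x,z",(X@(m-g)*1000).round(1),(Z@(m-g)*1000).round(1))
T=np.eye(4);T[:3,:3]=M;T[:3,3]=e;print((np.linalg.inv(T)@c['world_from_camera'])[:3,3])
```

```text
[-0.9 -2.1 -3.4] tool x,z: [-0.  -2.2] [ 0.5 -1.1  0.2 -1.9  0.2  0.8 -0.9  2.3]
[0.62971771 0.09943127 0.20338596] [0.63027164 0.10064337 0.115     ] err mouth-go tool x,z 0.0 1.3
[-0.5 -1.4 -3.2] tool x,z: [ 0.  -1.5] [ 0.3 -2.3  0.6 -3.1  0.1 -0.3 -0.6  1.3  0.2  0.5 -0.8  4.3]
[0.63004622 0.10007946 0.20361198] [0.63027164 0.10064337 0.115     ] err mouth-go tool x,z -0.0 0.6
[ 0.00027652 -0.14378877  0.06986795]
```

Rim fit and gauge fit agree to about 1 mm. I lower slowly.

Emit:
play_rows([
  [[0,0,0],[0,0.015,0.001],0],
  [[0,0,0],[0,0.03,0.001],0],
  [[0,0,0],[0,0.043,0.001],0],
  [[0,0,0],[0,0.05,0.001],0],
  [[0,0,0],[0,0.055,0.001],0],
])

```text
time: 6.7
ee_pos: [0.5955, 0.1168, 0.1807]
tcp_rot: [-90.0, 0.0, -21.8]
wrist_force: [-1.0, 0.5, -3.9]
opening: 0.0294
```

```bash
python3 look.py l6 .628 .101
```

```text
[0.5955 0.1168 0.1807] [-9.002e+01  3.000e-02 -2.175e+01] [-1.   0.5 -3.9]
crop 163 101
crop 124 145
```

View pics/l6.png

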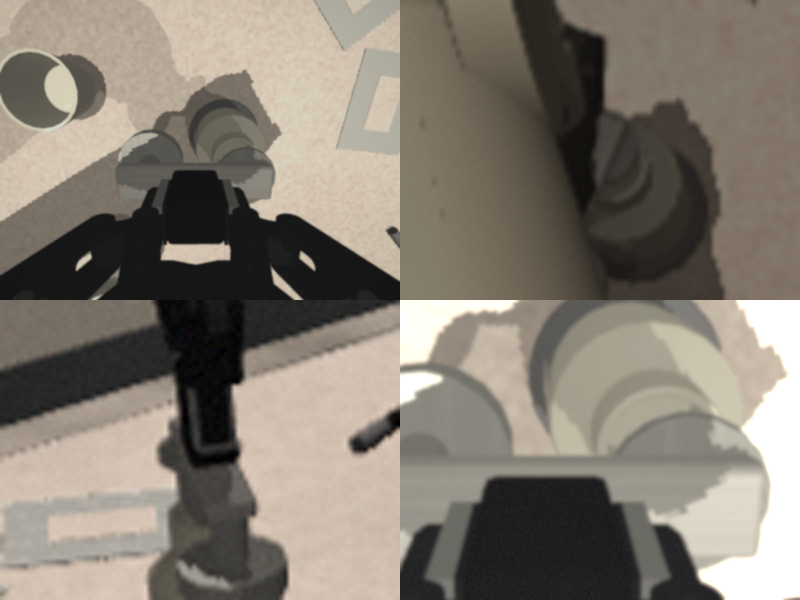

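No force at about rim height (tips ≈ 110 mm), so the nose is entering. I continue in small steps.

Emit:
play_rows([
  [[0,0,0],[0,0.005,0],0],
  [[0,0,0],[0,0.01,0],0],
  [[0,0,0],[0,0.015,0],0],
  [[0,0,0],[0,0.02,0],0],
  [[0,0,0],[0,0.02,0],0],
])

```text
time: 7.35
ee_pos: [0.5953, 0.1168, 0.1603]
tcp_rot: [-90.0, 0.1, -21.8]
wrist_force: [-0.1, 0.7, -3.0]
opening: 0.0292
```

Emit:
play_rows([
  [[0,0,0],[0,0.003,0],0],
  [[0,0,0],[0,0.006,0],0],
  [[0,0,0],[0,0.009,0],0],
  [[0,0,0],[0,0.011,0],0],
  [[0,0,0],[0,0.012,0],0],
])

```text
time: 7.85
ee_pos: [0.5956, 0.1168, 0.149]
tcp_rot: [-90.0, 0.0, -21.8]
wrist_force: [-0.1, -0.5, -4.4]
opening: 0.0296
```

Emit:
play_rows([
  [[0,0,0],[0,0.001,0],0],
  [[0,0,0],[0,0.002,0],0],
  [[0,0,0],[0,0.003,0],0],
  [[0,0,0],[0,0.004,0],0],
  [[0,0,0],[0,0.004,0],0],
])

```text
time: 8.35
ee_pos: [0.5957, 0.1169, 0.1455]
tcp_rot: [-90.0, -0.0, -21.8]
wrist_force: [-0.7, 0.1, -1.4]
opening: 0.0294
```

Emit:
play_rows([
  [[0,0,0],[0,0.001,0],0],
  [[0,0,0],[0,0.0015,0],0],
  [[0,0,0],[0,0.002,0],0],
  [[0,0,0],[0,0.002,0],0],
  [[0,0,0],[0,0.002,0],0],
])

```text
time: 8.85
ee_pos: [0.5957, 0.1169, 0.1453]
tcp_rot: [-89.9, -0.1, -21.8]
wrist_force: [-5.8, -0.5, 9.4]
opening: 0.0296
```

```bash
python3 look.py l7 .628 .101
```

```text
[0.5957 0.1169 0.1453] [-89.94  -0.09 -21.75] [-5.8 -0.5  9.4]
crop 163 101
crop 124 145
```

View pics/l7.png

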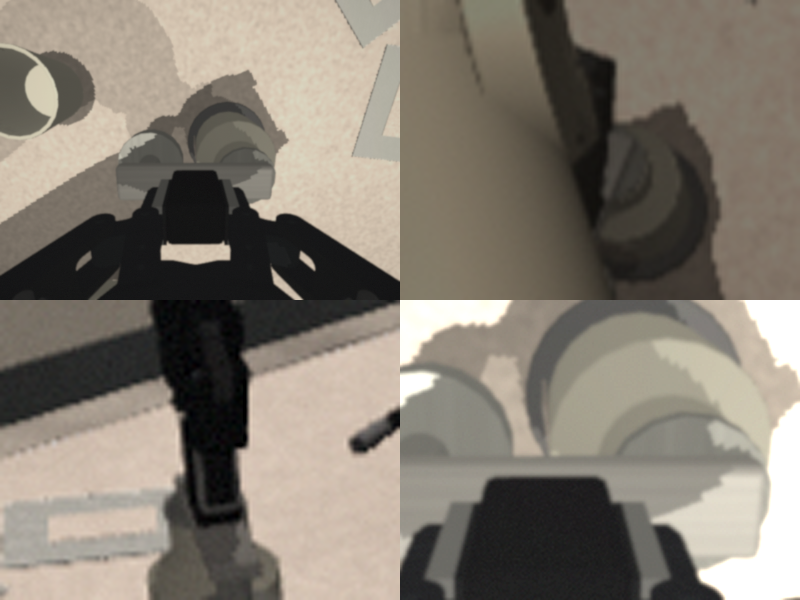

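The shoulder is home: TCP at 145.3 mm against 145 mm expected, with 13 N of contact force. I lift it out.

Emit:
play_rows([
  [[0,0,0],[0,-0.01,0],0],
  [[0,0,0],[0,-0.025,0],0],
  [[0,0,0],[0,-0.045,0],0],
  [[0,0,0],[0,-0.065,0],0],
  [[0,0,0],[0,-0.08,0],0],
])

```text
time: 9.5
ee_pos: [0.5959, 0.1169, 0.2248]
tcp_rot: [-90.0, -0.0, -21.8]
wrist_force: [-0.4, -0.3, -3.7]
opening: 0.0292
```

Emit:
play_rows([
  [[0,0,0],[0,0,0],0],
  [[0,0,0],[0.02,0,0],0],
  [[0,0,0],[0.045,0,0],0],
  [[0,0,0],[0.066,0,0],0],
  [[0,0,0],[0.076,0,0],0],
])

```text
time: 10.0
ee_pos: [0.6674, 0.0879, 0.2213]
tcp_rot: [-90.1, 0.1, -21.8]
wrist_force: [-0.2, -0.5, -3.7]
opening: 0.0295
```

Emit:
play_rows([
  [[0,0,0],[0,0.005,0],0],
  [[0,0,0],[0,0.012,0],0],
  [[0,0,0],[0,0.018,0],0],
  [[0,0,0],[0,0.022,0],0],
  [[0,0,0],[0,0.022,0],0],
])

```text
time: 10.5
ee_pos: [0.6656, 0.0889, 0.2006]
tcp_rot: [-90.0, 0.1, -21.7]
wrist_force: [0.1, -0.2, -3.3]
opening: 0.0291
```

```bash
python3 look.py l8 .63 .101
```

```text
[0.6656 0.0889 0.2006] [-9.003e+01  5.000e-02 -2.173e+01] [ 0.1 -0.2 -3.3]
crop 163 100
crop 123 145
```

View pics/l8.png

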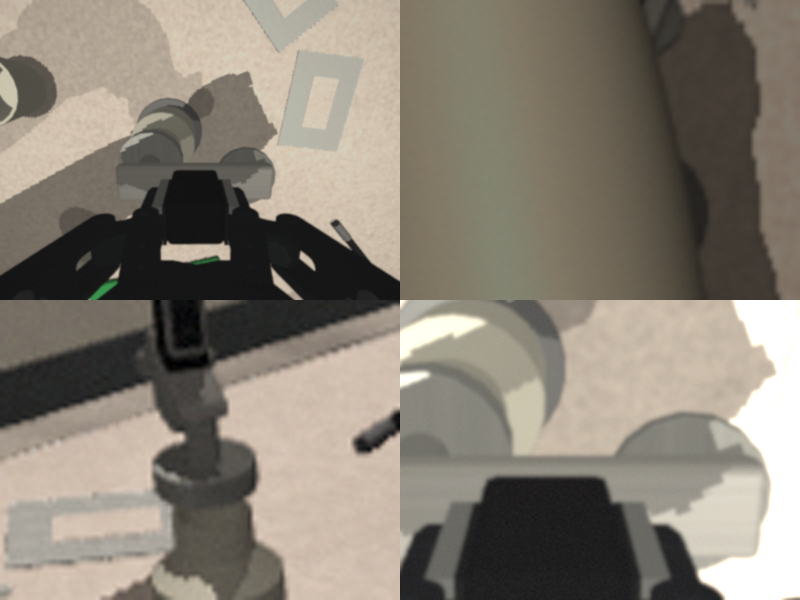

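The disc is about 15 mm above the rim and roughly centred; the side view puts it 2 px (about 3 mm) to one side, so I correct a little and lower.

Emit:
play_rows([
  [[0,0,0],[-0.001,0.004,-0.002],0],
  [[0,0,0],[-0.001,0.008,-0.002],0],
  [[0,0,0],[-0.001,0.011,-0.002],0],
  [[0,0,0],[-0.001,0.013,-0.002],0],
  [[0,0,0],[-0.001,0.014,-0.002],0],
])

```text
time: 11.15
ee_pos: [0.6645, 0.0871, 0.1869]
tcp_rot: [-90.0, 0.0, -21.8]
wrist_force: [-1.0, 0.1, -3.1]
opening: 0.0295
```

Emit:
play_rows([
  [[0,0,0],[0,0.001,0],0],
  [[0,0,0],[0,0.002,0],0],
  [[0,0,0],[0,0.002,0],0],
  [[0,0,0],[0,0.003,0],0],
  [[0,0,0],[0,0.003,0],0],
])

```text
time: 11.65
ee_pos: [0.6647, 0.0872, 0.1848]
tcp_rot: [-90.0, -0.0, -21.8]
wrist_force: [-1.4, -0.2, -0.6]
opening: 0.0292
```

Emit:
play_rows([
  [[0,0,0],[0,0.001,0],0],
  [[0,0,0],[0,0.0015,0],0],
  [[0,0,0],[0,0.0015,0],0],
  [[0,0,0],[0,0.0015,0],0],
  [[0,0,0],[0,0.0015,0],0],
])

```text
time: 12.15
ee_pos: [0.6647, 0.0872, 0.1847]
tcp_rot: [-89.9, -0.1, -21.8]
wrist_force: [-2.5, -0.5, 7.9]
opening: 0.029
```

```bash
python3 look.py l9 .63 .101
```

```text
[0.6647 0.0872 0.1847] [-89.94  -0.11 -21.75] [-2.5 -0.5  7.9]
crop 163 100
crop 123 145
```

View pics/l9.png

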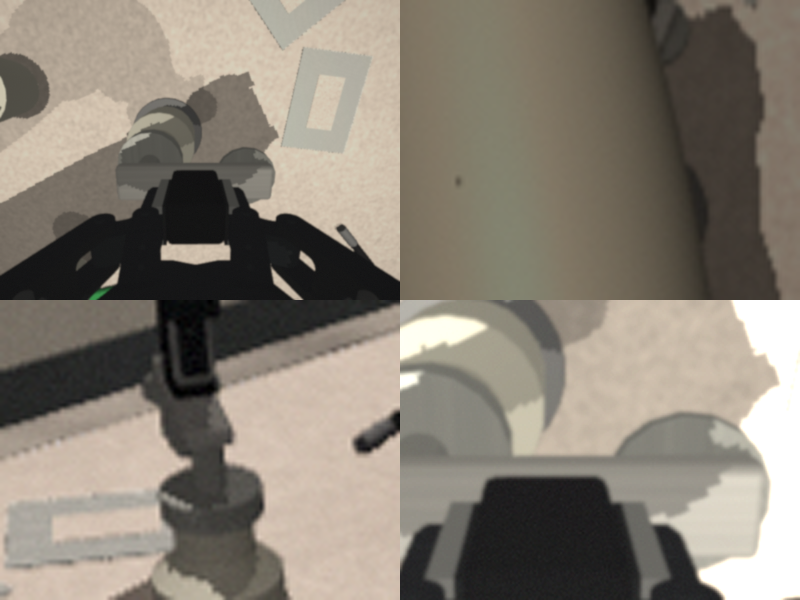

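The disc bears on the rim: side crop shows disc centre at 212 and neck centre at 213, contact is 11 N, and the face is at about 114.7 mm. I lift it and return to the board.

Emit:
play_rows([
  [[0,0,0],[0,-0.01,0],0],
  [[0,0,0],[0,-0.03,0],0],
  [[0,0,0],[0,-0.055,0],0],
  [[0,0,0],[0,-0.075,0],0],
  [[0,0,0],[0,-0.075,0],0],
])

```text
time: 12.8
ee_pos: [0.6654, 0.0873, 0.261]
tcp_rot: [-89.9, -0.2, -21.8]
wrist_force: [0.2, 0.4, -2.7]
opening: 0.0294
```

```bash
python3 -c "
from h import *
go([.470,-.298,.256],-21.6)"
```

```text
shift [-0.0387  0.0039 -0.4303] turn [-0.13 -0.16  0.23] ee [0.6654 0.0873 0.261 ]
```

Emit:
play_rows([
  [[0,0,0],[-0.002,0,-0.025],0],
  [[0,0,0],[-0.006,0,-0.07],0],
  [[0,0,0],[-0.01,0,-0.115],0],
  [[0,0,0],[-0.014,0,-0.16],0],
  [[0,0,0],[-0.018,0,-0.205],0],
])

```text
time: 13.3
ee_pos: [0.5707, -0.0978, 0.2564]
tcp_rot: [-90.0, 0.1, -21.7]
wrist_force: [0.4, -0.3, -2.8]
opening: 0.0296
```

Emit:
play_rows([
  [[0,0,0],[-0.004,0,-0.045],0],
  [[0,0,0],[-0.008,0,-0.09],0],
  [[0,0,0],[-0.012,0,-0.135],0],
  [[0,0,0],[-0.016,0,-0.175],0],
  [[0,0,0],[-0.02,0,-0.205],0],
])

```text
time: 13.8
ee_pos: [0.4758, -0.2814, 0.2565]
tcp_rot: [-90.0, 0.1, -21.8]
wrist_force: [0.3, 0.4, -3.6]
opening: 0.0292
```

```bash
python3 -c "
from h import *
go([.470,-.298,.13],-21.6)"
```

```text
shift [ 0.001   0.1265 -0.0176] turn [ 0.01 -0.23 -0.07] ee [ 0.4758 -0.2814  0.2565]
```

Emit:
play_rows([
  [[0,0,0],[0,0.02,-0.012],0],
  [[0,0,0],[0,0.055,-0.017],0],
  [[0,0,0],[0,0.095,-0.017],0],
  [[0,0,0],[0,0.125,-0.017],0],
  [[0,0,0],[0,0.14,-0.017],0],
])

```text
time: 14.3
ee_pos: [0.4693, -0.2944, 0.1135]
tcp_rot: [-89.9, 0.3, -21.8]
wrist_force: [-0.1, 0.7, -4.0]
opening: 0.0294
```

Emit:
play_rows([
  [[0,0,0],[0,0.01,0],0],
  [[0,0,0],[0,0.018,0],0],
  [[0,0,0],[0,0.025,0],0],
  [[0,0,0],[0,0.03,0],0],
  [[0,0,0],[0,0.032,0],0],
])

```text
time: 14.8
ee_pos: [0.4712, -0.2954, 0.0858]
tcp_rot: [-90.0, -0.0, -21.8]
wrist_force: [-0.4, 0.2, -2.5]
opening: 0.0292
```

Emit:
play_rows([
  [[0,0,0],[0,0.001,0],0],
  [[0,0,0],[0,0.002,0],0],
  [[0,0,0],[0,0.003,0],0],
  [[0,0,0],[0,0.003,0],0],
  [[0,0,0],[0,0.003,0],0],
])

```text
time: 15.3
ee_pos: [0.4711, -0.2953, 0.0829]
tcp_rot: [-90.0, -0.0, -21.8]
wrist_force: [-1.0, 0.3, -3.0]
opening: 0.0296
```

Emit:
play_rows([
  [[0,0,0],[0,0.001,0],0],
  [[0,0,0],[0,0.002,0],0],
  [[0,0,0],[0,0.003,0],0],
  [[0,0,0],[0,0.003,0],0],
  [[0,0,0],[0,0.003,0],0],
])

```text
time: 15.8
ee_pos: [0.471, -0.2953, 0.0803]
tcp_rot: [-90.0, -0.0, -21.8]
wrist_force: [-2.6, 2.4, 2.9]
opening: 0.029
```

Standing on the board (TCP at 80.3 mm as at the start, contact force seen). I release it gently.

Emit:
play_rows([
  [[0,0,0],[0,0,0],36],
  [[0,0,0],[0,0,0],40],
  [[0,0,0],[0,0,0],60],
  [[0,0,0],[0,0,0],100],
  [[0,0,0],[0,0,0],100],
])

```text
time: 16.3
ee_pos: [0.4711, -0.2954, 0.0798]
tcp_rot: [-90.0, -0.0, -21.8]
wrist_force: [0.3, 0.2, 0.4]
opening: 0.0761
```

Emit:
play_rows([
  [[0,0,0],[0,0,0],100],
  [[0,0,0],[0,0,0],100],
  [[0,0,0],[0,-0.02,0],100],
  [[0,0,0],[0,-0.05,0],100],
  [[0,0,0],[0,-0.08,0],100],
])

```text
time: 16.8
ee_pos: [0.4707, -0.2951, 0.1604]
tcp_rot: [-90.0, 0.1, -21.8]
wrist_force: [0.7, -0.2, 0.9]
opening: 0.0852
```

Emit:
play_rows([
  [[0,0,0],[0,-0.03,0],100],
  [[0,0,0],[0,-0.06,-0.03],100],
  [[0,0,0],[0,-0.08,-0.06],100],
  [[0,0,0],[0,-0.08,-0.08],100],
  [[0,0,0],[0,-0.08,-0.08],100],
])

```text
time: 17.3
ee_pos: [0.4407, -0.3716, 0.2401]
tcp_rot: [-90.0, -0.0, -21.9]
wrist_force: [-0.3, 0.3, -0.6]
opening: 0.0856
```

```bash
python3 look.py l10 .470 -.295; python3 -c "
from h import *
import pickle
C,e,M=pickle.load(open('l10.pkl','rb'))
for k in ('wrist','top'):print(k,proj(C[k],[.4710,-.2953,.118]))
cv2.imwrite('pics/l10t.png',C['top']['img'][:,:,::-1])"
```

```text
[ 0.4407 -0.3716  0.2401] [-9.004e+01 -5.000e-02 -2.190e+01] [-0.3  0.3 -0.6]
crop 339 167
crop 296 120
wrist (np.float64(272.44143774939903), np.float64(93.64252931240561))
top (np.float64(386.8354370534621), np.float64(206.20292558534234))
```

View pics/l10.png

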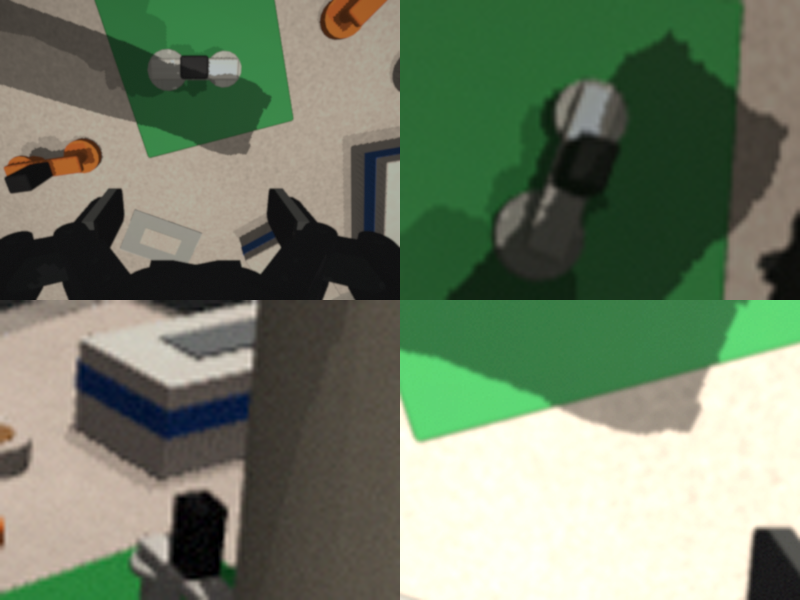

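View pics/l10t.png

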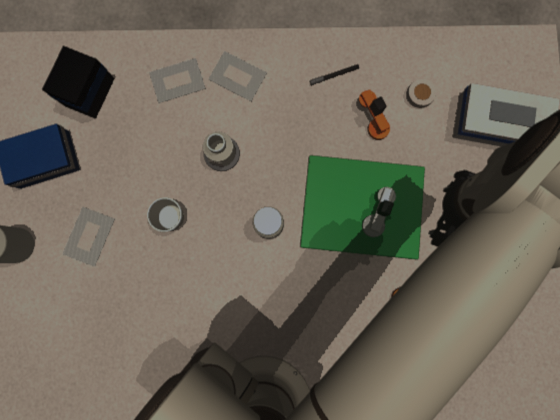

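The gauge stands upright on the board at (384,208) in the top view. The jar at (267,222) and the pot at (166,214) are at the same pixels as at the start, and the gripper is clear. I hand the job in.

```bash
python3 -c "
from workcell import job_done,get_obs
print(get_obs()['qd'].round(2));print(job_done())"
```

```text
[ 0.66 -0.29 -0.33 -0.02 -0.04 -0.07]
the job is handed in; nothing more can be done
None
```

I carried out both checks on the bottle mouth and stood the gauge back on the board, and the job was handed in at about 17.5 s of the 58 s allowed. `job_done()` reports no verdict.

- **Go end:** it entered without resistance and seated on its shoulder at TCP z 0.1453 m, against 0.145 m expected, with about 13 N of contact force.
- **No-go end:** it rested on the rim with about 11 N, its face at about 114.7 mm against the 115 mm rim. In the side view it was centred on the neck to within a pixel. It did not enter.
- **Final state:** the gauge stands upright and released near the middle of the board. The gripper is about 80 mm clear, and the capped bottle and pot are at the same pixels as at the start.

Two checks disagreed:

- **Mouth position:** the cameras differed by up to about 8 mm. I used the wrist view, confirmed by a second fit, and nudged the gauge about 2 mm from the side view before setting the no-go end down.
- **Gauge height in the grip:** the wrist-view fit put it 3 to 5 mm lower than the arm readings did. Both contact heights matched the arm readings.

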